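Clamp the joined tube flanges on the workshop bench

TASK

One of the two tube stands has two flanged tubes sitting end to end (the one with the blue cap on top). Swing its hinged clamp ring fully shut around the pair of flanges by the black post, then swing its red latch fully shut over the ring's lug, and let go. Leave alone the clamp on the other stand, which has no upper tube yet, and the spare tube standing on the bench.

Things in the scene. Friction and masses are not known exactly. Their poses are not given: they have to be found in the camera images.
- ring (a joint): Half clamp ring, steel, 96 mm outside diameter, 58 to 82 mm above the bench, on an upright hinge on the stand with the blue-capped tube (cap 64 mm across, top 121 mm above the bench; flanges 80 mm). In rad: 0 = fully shut (hard stop); grows as it opens, counter-clockwise from above; 0.7 to 1.1 at the start. Stiff (about 1.5 N at the post), stays where left.
- ring_grip (a point): Centre of the grip part of the black upright round post on the outside of that half ring, 112 mm above the bench. The post is 16 mm in diameter, its top 132 mm above the bench and clear all round from 83 mm up. It moves with the ring on a circle of 95 mm radius about ring_hinge.
- ring_hinge (a point): Point on the upright hinge axis of that half ring, at the height of ring_grip. Fixed; 58 mm from the axis of the tubes.
- latch (a joint): Steel arm with a red upright knob, on an upright pivot on the same stand. In rad: 0 = fully shut (hard stop), knob hooked behind the lug at the free end of the shut ring; grows as it opens, clockwise from above; 1.2 to 1.7 at the start. About 1 N at the knob, stays where left. Shuts only once the ring is within about 6 degrees of shut, then draws it in and holds it.
- latch_grip (a point): Centre of the grip part of the red knob on the latch's end, 112 mm above the bench. The knob is an upright cylinder 16 mm in diameter, its top 132 mm above the bench and clear all round from 86 mm up. It moves with the latch on a circle of 57 mm radius about latch_pivot. When all is shut it stands 89 mm from the black post.
- latch_pivot (a point): Point on the upright pivot axis of the latch, at the height of latch_grip. Fixed.
- bare_ring_grip (a point): The black post of the same kind of clamp ring, standing open, on the other stand, which has only its lower tube with an open end (no blue cap). To be left as it is. Same sizes.
- bare_latch_grip (a point): The red latch knob on that other stand. To be left as it is.
- spare_centre (a point): Centre of the spare flanged tube with a blue cap standing loose on the bench, flange down: flange 80 mm across, 51 mm high. To be left where it is.
Mind the look-alikes: they are no part of the job. Leave any orange or yellow look-alike of the part that bears ring alone.

How it is judged:
By the outcome, as a careful person would: the job done as asked, in the order asked, and still so for the second after the job is handed in, with the robot touching nothing.
It also fails if it takes over 45 s, if anything falls off the work surface, if the arm or the gripper's body presses on something with over 40 N, if the wrist force passes 120 N, or if a joint passes its speed limit or range.

ROBOT

A 6-joint arm with a two-finger parallel gripper is mounted at the origin on the work surface. World frame = base frame: x ahead of the robot, y to its left, z up, the work surface at z = 0. Lengths are in m, angles in degrees, forces in N, time in s.
With the tool pointing down it reaches from about 0.35 to 0.775 m from the base axis. Payload 5.5 kg.
Tool frame: the origin (TCP) lies midway between the tips of the shut fingers; the grasp point (between the pads) lies 19 mm behind it; z points along the fingers, y is the line along which they close (so a half turn about z gives the same grasp; the last joint's range is limited). The gripper opens to 85 mm and grips with 20 to 120 N. Pads are 22 mm wide; open, the fingers measure 114 mm over their backs; the gripper's body (76 mm by 85 mm) begins 54 mm behind the grasp point. The pads swing forward as they close: fully open they stand 13 mm farther back than shut.
Start: joints at [-71.597, 17.945, 2.641, 74.691, 0, 82.002], TCP at [0.256, -0.515, 0.231] pointing down, gripper open.
Joint ranges: [-158.12, 158.12], [-49.38, 96.58], [-58.88, 72.47], [-126.05, 133.96], [-84.25, 85.87], [-180, 180]. Speed limits (degrees/s): [147.25, 147.25, 180, 180, 180, 180].

INTERFACE

Orientations are given as a 3x3 rotation matrix whose columns are the frame's x, y, z axes.
In Python, from cell import env, capture, job gives the robot as it stands.
- The arm moves only by the tool send_rows, never from a script. Its argument "targets" is text: rows parted by semicolons, each of 6 numbers parted by spaces: the shift along the tool's x, y, z in mm, then the turn, a rotation vector about the tool's x, y, z in units of 6 degrees (1.0 is 6 degrees). A call has 1 to 8 rows; each row is the pose to reach, as a shift and turn from the pose commanded when the call began, along the tool's axes at that moment; what a row does not reach only later rows make up. A row lasts 1/8 s, in which the tool goes at most 62.5 mm and 10.7 degrees, less where a joint would pass 70% of its speed; a pose out of reach is approached as far as the arm can. A call with a gripper value outside its range is refused whole. "gripper" is the opening, from 0 (shut) to 1 (fully open), set as the call begins (left out, the last holds). The fingers move at their own pace and stop on an object; "force" is the grip in N (left out, the last holds). Time passes only in rows, so rows that repeat a pose let the fingers close. It gives the time, the measured TCP pose, the force, the opening and the grip force at its end, in the units of the state.
- env.observe(): the state, without advancing time (a new reading comes with each control period).
- capture(name): name is "scene" or "top"; returns a dict with "color" (400x640x3 uint8, red, green, blue), "fx", "fy", "cx", "cy" (pixels), "k1" (the pictures are not rectified: a ray, as slopes to the right and down, at radius r is drawn at 1 + k1 r^2 times it, then the intrinsics apply), "cam_to_world" (4x4, takes a point from camera to world coordinates). Camera axes: x right, y down, z forward; pixel columns grow to the right and rows downward; lengths in m; the calibration is good to about 2 mm. A picture is of the moment at which its call begins. There is no depth.
- job.close_job(): hands the job in; it is judged then, once.
The state is a dict: "time": time; "joint_pos": joint angles; "qd": joint speeds; "joint_efforts": joint torques, N m; "ee_pos": TCP position; "tool_rot": TCP orientation; "contact_force": force on the tool from outside, world axes, zero at the start; "wrist_torque": the same for the moment, N m; "opening": finger opening in m; "grasp_force": force on a finger pad.
Only numpy, scipy, OpenCV 4.12 (cv2) and the standard library are available. Lean on these libraries where they do the work, as an engineer would, in place of code of your own. Each camera call takes 0.05 s, during which the arm holds its last target. There are 200 camera calls.

## Working session

There is one attempt and no reset: what is moved stays moved. The work goes in short steps, Python scripts to look and compute and a tool call to move; the robot and the scene stay as the last step left them, time stands still between calls to the robot, and variables do not carry over. Pictures are saved under pics/ and viewed, at most 10 in all, crops included, and the job is handed in when it is done.

Besides the shell and the picture viewer there is one more tool, called after ">>>" by a JSON object that holds its "method" and its "body". send_rows: Moves the arm, as the interface text tells. Its arguments: {"type":"object","properties":{"targets":{"type":"string"},"gripper":{"type":"number"},"force":{"type":"number"}},"required":["targets"]}

```bash
mkdir -p pics; ls; python3 - <<'E'
from cell import env,capture,job
import cv2,numpy as np
for n in("scene","top"):
    c=capture(n); cv2.imwrite(f"pics/{n}0.png",c["color"][:,:,::-1]); np.save(f"pics/{n}0.npy",c,allow_pickle=True)
    print(n,c["fx"],c["cx"],c["cy"],c["k1"],np.round(c["cam_to_world"],3).tolist())
print(env.observe())
E
```

```text
pics
scene 478.2169914720794 325.89782161775025 199.90460512060437 -0.1320702184964985 [[-0.826, 0.398, -0.399, 1.064], [0.564, 0.567, -0.601, 0.75], [-0.013, -0.721, -0.692, 1.034], [0.0, 0.0, 0.0, 1.0]]
top 362.16466087722097 322.14953897214906 204.8781028643976 -0.06295925589605304 [[0.0, -0.998, 0.065, 0.463], [-1.0, 0.001, 0.018, -0.076], [-0.018, -0.065, -0.998, 0.921], [0.0, 0.0, 0.0, 1.0]]
{'time': 0.1, 'joint_pos': array([-7.15991921e+01,  1.79869078e+01,  2.58348098e+00,  7.46907193e+01,
       -2.11687067e-03,  8.20009257e+01]), 'qd': array([-0.08413715, -0.09407208,  0.12747882,  0.03674304, -0.06721116,
        0.07797576]), 'joint_efforts': array([ 1.97537360e-03, -4.81725883e+01,  2.99243689e+01,  1.27546513e-02,
       -1.22795223e-04, -1.96179350e-06]), 'ee_pos': array([ 0.25549449, -0.51460846,  0.23049398]), 'tool_rot': array([[ 8.95712714e-01,  4.44632914e-01, -5.53740556e-04],
       [ 4.44633217e-01, -8.95711398e-01,  1.54748325e-03],
       [ 1.92070258e-04, -1.63231186e-03, -9.99998649e-01]]), 'contact_force': array([0.14762065, 0.51532055, 0.36388844]), 'wrist_torque': array([-0.03496465,  0.00570383,  0.04639811]), 'grasp_force': 0.0, 'opening': 0.08550892197051847}
```

View pics/scene0.png

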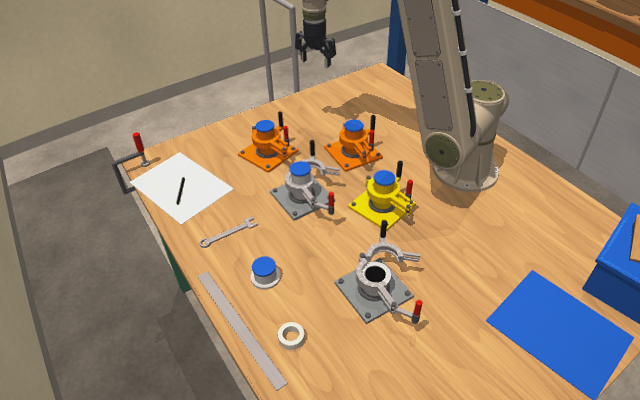

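View pics/top0.png

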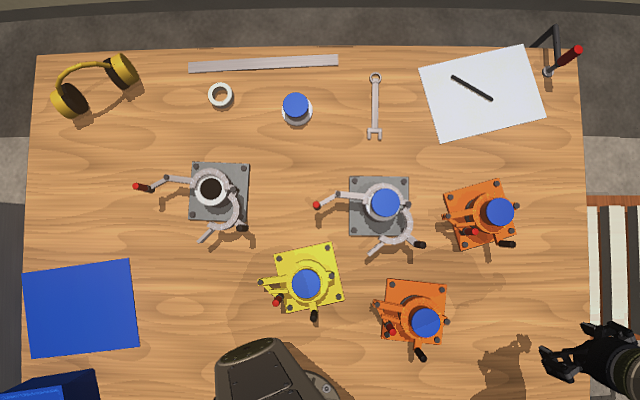

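Both views show the target stand: the blue cap is at top (385,203) and scene (301,170). Its red knob is at top (316,205) and scene (331,203), and its black post at top (420,245) and scene (313,148). The bare stand, spare tube and orange and yellow stands are all separate from it.

```bash
cat > h.py <<'E'
import cv2,numpy as np
def ray(c,u,v):
    K=np.array([[c["fx"],0,c["cx"]],[0,c["fy"],c["cy"]],[0,0,1]])
    p=cv2.undistortPoints(np.array([[[u,v]]],float),K,np.array([c["k1"],0,0,0,0]))[0,0]
    T=c["cam_to_world"]; d=T[:3,:3]@[p[0],p[1],1]; return T[:3,3],d/np.linalg.norm(d)
def plane(c,uv,z):
    o,d=ray(c,*uv); return o+d*(z-o[2])/d[2]
def tri(c1,p1,c2,p2):
    o1,d1=ray(c1,*p1);o2,d2=ray(c2,*p2)
    s=np.linalg.lstsq(np.c_[d1,-d2],o2-o1,rcond=None)[0]
    a,b=o1+s[0]*d1,o2+s[1]*d2; return (a+b)/2,np.linalg.norm(a-b)
def blob(c,col,near,R=16):
    im=c["color"].astype(int); r,g,b=im[...,0],im[...,1],im[...,2]
    m={"red":(r>90)&(g<0.45*r)&(b<0.45*r),"blk":im.max(2)<45,"blue":(b>100)&(r<0.6*b)&(b>g+40)}[col].astype(np.uint8)
    n,l,st,ce=cv2.connectedComponentsWithStats(m)
    ok=[i for i in range(1,n) if np.hypot(*(ce[i]-near))<R and st[i,4]>8]
    i=max(ok,key=lambda i:st[i,4]); ys,xs=np.where(l==i); pts=np.c_[xs,ys]
    x,y=ce[i]; d=cv2.PCACompute(pts.astype(float),None)[1][0]
    t=(pts-ce[i])@d
    return ce[i],ce[i]+t.min()*d,ce[i]+t.max()*d,st[i]
E
python3 - <<'E'
import numpy as np
from h import *
S=np.load("pics/scene0.npy",allow_pickle=True).item();T=np.load("pics/top0.npy",allow_pickle=True).item()
np.set_printoptions(precision=4,suppress=True)
for n,col,ps,pt in[("cap","blue",(301,170),(385,203)),("knob","red",(331,203),(316,205)),("post","blk",(313,148),(420,245))]:
    bs,bt=blob(S,col,ps),blob(T,col,pt)
    print(n,"S",*bs,"T",*bt)
    print("  centroid tri",*tri(S,bs[0],T,bt[0]))
    print("  planes .112",plane(S,bs[0],.112),plane(T,bt[0],.112), "z.121",plane(T,bt[0],.121))
    for e in bt[1:3]: print("  top end z.132",plane(T,e,.132))
E
```

```text
cap S [299.8838 168.2241] [289.9211 169.1617] [310.0254 167.2696] [290 161  21  15 241] T [385.1088 202.3472] [371.6462 198.1292] [398.2298 206.4582] [371 189  29  28 625]
  centroid tri [ 0.5215 -0.2019  0.118 ] 0.0025978237299227602
  planes .112 [ 0.5188 -0.2091  0.112 ] [ 0.5208 -0.202   0.112 ] z.121 [ 0.5202 -0.2006  0.121 ]
  top end z.132 [ 0.5287 -0.1696  0.132 ]
  top end z.132 [ 0.5104 -0.2274  0.132 ]
knob S [330.8194 198.7361] [330.9914 191.9744] [330.635  205.9907] [328 192   6  15  72] T [315.8421 204.5   ] [315.8421 201.    ] [315.8421 208.    ] [313 201   7   8  38]
  centroid tri [ 0.5169 -0.0475  0.1107] 0.0017578095937242958
  planes .112 [ 0.5184 -0.047   0.112 ] [ 0.5161 -0.0471  0.112 ] z.121 [ 0.5155 -0.0474  0.121 ]
  top end z.132 [ 0.5225 -0.0478  0.132 ]
  top end z.132 [ 0.5072 -0.0478  0.132 ]
post S [312.     147.7111] [311.806  140.9768] [312.2097 154.994 ] [310 141   5  15  45] T [418.9024 244.4878] [414.061  243.6483] [425.0766 245.5584] [414 242  12   6  41]
  centroid tri [ 0.4279 -0.2793  0.1045] 0.0035022197166171345
  planes .112 [ 0.4343 -0.2723  0.112 ] [ 0.4269 -0.2764  0.112 ] z.121 [ 0.4273 -0.2742  0.121 ]
  top end z.132 [ 0.4296 -0.2609  0.132 ]
  top end z.132 [ 0.4254 -0.2849  0.132 ]
```

```bash
python3 - <<'E'
import cv2
t=cv2.imread("pics/top0.png")[165:265,300:440]; s=cv2.imread("pics/scene0.png")[130:230,260:360]
a=cv2.resize(t,None,fx=3.2,fy=4*.8,interpolation=cv2.INTER_CUBIC);b=cv2.resize(s,None,fx=3.2,fy=3.2,interpolation=cv2.INTER_CUBIC)
cv2.imwrite("pics/crop0.png",cv2.hconcat([a,b]))
E
```

```text
(no output)
```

View pics/crop0.png

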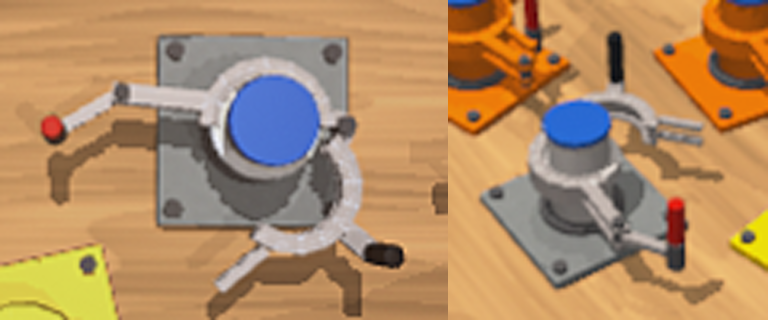

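The crop shows the latch pivot at top (337.8,193.8) and scene (313.4,202.5). The ring's hinge pin is at top (407.8,204.4).

```bash
python3 - <<'E'
import numpy as np
from h import *
S=np.load("pics/scene0.npy",allow_pickle=True).item();T=np.load("pics/top0.npy",allow_pickle=True).item()
np.set_printoptions(precision=4,suppress=True)
L,e=tri(S,(313.4,202.5),T,(337.8,193.8)); print("L",L,e)
Hpx=plane(T,(407.8,204.4),.083);print("H px",Hpx)
C=np.array([.5205,-.2015]);P=np.array([.429,-.277]);K=np.array([.517,-.0472])
print("LK",np.hypot(*(L[:2]-K)),"CH",np.hypot(*(Hpx[:2]-C)),"HP",np.hypot(*(Hpx[:2]-P)))
u=P-C;d=np.hypot(*u);u/=d;a=(.058**2-.095**2+d*d)/2/d;h=np.sqrt(.058**2-a*a)
H=C+a*u+h*np.array([-u[1],u[0]]); print("H geo",H)
w=(C-H)/np.hypot(*(C-H));P0=C+.0752*np.array([-w[1],w[0]]);ang=lambda v:np.degrees(np.arctan2(v[1],v[0]))
print("P0",P0,"open",ang(P-H)-ang(P0-H)%360, ang(P-H),ang(P0-H))
v=K-L[:2];Lc=L[:2];d=P0-Lc;D=np.hypot(*d);a=(.057**2-.089**2+D*D)/2/D;h=np.sqrt(.057**2-a*a);d/=D
for s in(1,-1):
    K0=Lc+a*d+s*h*np.array([-d[1],d[0]]);print("K0",K0,"open",(ang(K0-Lc)-ang(v))%360,ang(v),ang(K0-Lc))
E
```

```text
L [ 0.5444 -0.0975  0.0716] 0.0009313521955602908
H px [ 0.5181 -0.2591  0.083 ]
LK 0.05729328740989164 CH 0.057665910150421426 HP 0.09089869209786426
H geo [ 0.5224 -0.2595]
P0 [ 0.4453 -0.2039] open -313.57048593463435 -169.3664166715197 144.2040692631147
K0 [ 0.5108 -0.1436] open 115.34039527006985 118.52811816443399 -126.13148656549617
K0 [ 0.5009 -0.1344] open 101.70873796794922 118.52811816443399 -139.76314386761678
```

>>> {"method": "send_rows", "body": {"targets": "40 -21 0 0 0 0.7; 85 -44 0 0 0 1.5; 130 -68 0 0 0 2.3; 175 -91 0 0 0 3.1; 215 -112 0 0 0 3.8; 245 -127 0 0 0 4.4; 261 -136 0 0 0 4.4; 261 -136 0 0 0 4.4", "gripper": 0.7, "force": 30}}

```text
time: 1.1
ee_pos: [0.4292, -0.2766, 0.2311]
tool_rot: [[1.0, 0.003, -0.001], [0.003, -1.0, -0.0], [-0.001, 0.0, -1.0]]
contact_force: [0.6, 0.3, 0.2]
opening: 0.0598
grasp_force: 0.0
```

>>> {"method": "send_rows", "body": {"targets": "0 0 40 0 0 0; 0 0 80 0 0 0; 0 0 115 0 0 0; 0 0 136 0 0 0; 0 0 136 0 0 0"}}

```text
time: 1.72
ee_pos: [0.4271, -0.2774, 0.0936]
tool_rot: [[1.0, -0.001, -0.003], [-0.001, -1.0, 0.002], [-0.003, -0.002, -1.0]]
contact_force: [-0.1, -0.2, 1.1]
opening: 0.0598
grasp_force: 0.0
```

>>> {"method": "send_rows", "body": {"targets": "0 0 0 0 0 0; 0 0 0 0 0 0; 0 0 0 0 0 0; 0 0 0 0 0 0; 0 0 0 0 0 0", "gripper": 0}}

```text
time: 2.35
ee_pos: [0.4295, -0.2782, 0.0966]
tool_rot: [[1.0, -0.0, 0.001], [-0.0, -1.0, -0.003], [0.001, 0.003, -1.0]]
contact_force: [-1.0, -1.0, 6.6]
opening: 0.0149
grasp_force: 29.4
```

```bash
python3 - <<'E'
from cell import env,capture
import cv2
i=[capture(n)["color"] for n in("top","scene")]
a=cv2.resize(i[0][140:290,330:480],(500,500));b=cv2.resize(i[1][100:220,240:360],(300,300))
cv2.imwrite("pics/g1t.png",a[:,:,::-1]);cv2.imwrite("pics/g1.png",cv2.hconcat([cv2.resize(a,(300,300)),b])[:,:,::-1])
E
```

```text
(no output)
```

View pics/g1.png

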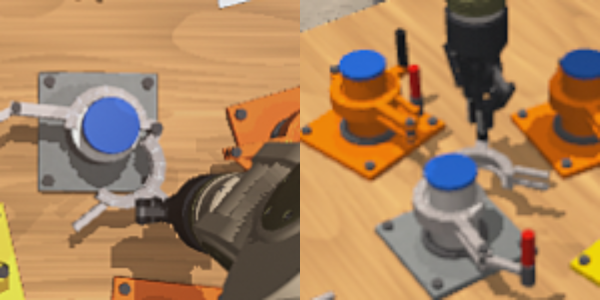

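The post is held between the pads (opening 15 mm). Next I swing the ring along the arc.

>>> {"method": "send_rows", "body": {"targets": "-1 -8 0 0 0 0; -1.5 -16 0 0 0 0; -1.5 -24 0 0 0 0; -0.5 -32 0 0 0 0; 1 -40 0 0 0 0; 3.5 -48 0 0 0 0; 6.5 -56 0 0 0 0; 6.5 -56 0 0 0 0"}}

```text
time: 3.45
ee_pos: [0.4358, -0.221, 0.0962]
tool_rot: [[1.0, 0.001, 0.001], [0.001, -1.0, -0.001], [0.001, 0.001, -1.0]]
contact_force: [-2.5, 0.4, 6.8]
opening: 0.0152
grasp_force: 29.8
```

>>> {"method": "send_rows", "body": {"targets": "2 -4 0 0 0 0; 4 -7.5 0 0 0 0; 6 -11 0 0 0 0; 8 -14 0 0 0 0; 8 -14 0 0 0 0"}}

```text
time: 4.08
ee_pos: [0.4441, -0.2075, 0.0961]
tool_rot: [[1.0, -0.0, 0.001], [-0.0, -1.0, -0.001], [0.001, 0.001, -1.0]]
contact_force: [-1.2, -1.2, 5.1]
opening: 0.0154
grasp_force: 29.8
```

>>> {"method": "send_rows", "body": {"targets": "1.3 -2 0 0 0 0; 2.7 -4 0 0 0 0; 2.7 -4 0 0 0 0"}}

```text
time: 4.45
ee_pos: [0.4468, -0.2036, 0.0961]
tool_rot: [[1.0, -0.0, 0.001], [-0.0, -1.0, -0.002], [0.001, 0.002, -1.0]]
contact_force: [-2.4, -1.7, 5.1]
opening: 0.0148
grasp_force: 29.8
```

>>> {"method": "send_rows", "body": {"targets": "1.3 -2 0 0 0 0; 2.7 -4 0 0 0 0; 2.7 -4 0 0 0 0"}}

```text
time: 4.82
ee_pos: [0.4491, -0.2002, 0.096]
tool_rot: [[1.0, -0.001, 0.0], [-0.001, -1.0, -0.003], [0.0, 0.003, -1.0]]
contact_force: [-3.0, -3.8, 6.0]
opening: 0.0151
grasp_force: 29.9
```

>>> {"method": "send_rows", "body": {"targets": "1.5 -2 0 0 0 0; 3 -4 0 0 0 0; 3 -4 0 0 0 0"}}

```text
time: 5.2
ee_pos: [0.4492, -0.2, 0.096]
tool_rot: [[1.0, -0.004, -0.006], [-0.004, -1.0, -0.011], [-0.006, 0.011, -1.0]]
contact_force: [-14.7, -19.6, 7.2]
opening: 0.0152
grasp_force: 31.2
```

That is the hard stop, with the post at (0.449,-0.200). I back off, release and rise.

>>> {"method": "send_rows", "body": {"targets": "-2.5 3.5 0 0 0 0; -2.5 3.5 0 0 0 0"}}

```text
time: 5.45
ee_pos: [0.4491, -0.2002, 0.096]
tool_rot: [[1.0, -0.002, -0.0], [-0.002, -1.0, -0.003], [-0.0, 0.003, -1.0]]
contact_force: [-4.0, -5.2, 4.7]
opening: 0.0148
grasp_force: 30.1
```

>>> {"method": "send_rows", "body": {"targets": "0 0 0 0 0 0; 0 0 0 0 0 0; 0 0 0 0 0 0; 0 0 -30 0 0 0; 0 0 -80 0 0 0; 0 0 -100 0 0 0; 0 0 -100 0 0 0", "gripper": 0.6}}

```text
time: 6.32
ee_pos: [0.4505, -0.1991, 0.1967]
tool_rot: [[1.0, 0.001, 0.003], [0.001, -1.0, -0.002], [0.003, 0.002, -1.0]]
contact_force: [0.1, 0.0, -0.6]
opening: 0.0512
grasp_force: 0.0
```

>>> {"method": "send_rows", "body": {"targets": "16 -38 0 0 0 0; 33 -76 0 0 0 0; 50 -114 0 0 0 0; 66.5 -152 0 0 0 0; 66.5 -152 35 0 0 0; 66.5 -152 70 0 0 0; 66.5 -152 100 0 0 0; 66.5 -152 100 0 0 0"}}

```text
time: 7.32
ee_pos: [0.5126, -0.0457, 0.0916]
tool_rot: [[1.0, 0.0, -0.008], [0.0, -1.0, 0.002], [-0.008, -0.002, -1.0]]
contact_force: [-0.2, 0.5, 1.1]
opening: 0.0512
grasp_force: 0.0
```

>>> {"method": "send_rows", "body": {"targets": "0 0 0 0 0 0; 0 0 0 0 0 0; 0 0 0 0 0 0; 0 0 0 0 0 0; 0 0 0 0 0 0", "gripper": 0}}

```text
time: 7.95
ee_pos: [0.5171, -0.0472, 0.0965]
tool_rot: [[1.0, -0.0, 0.003], [-0.0, -1.0, -0.001], [0.003, 0.001, -1.0]]
contact_force: [0.3, -1.9, 5.2]
opening: 0.0151
grasp_force: 30.6
```

```bash
python3 - <<'E'
from cell import env,capture
import cv2
i=[capture(n)["color"] for n in("top","scene")]
a=cv2.resize(i[0][140:290,280:430],(500,500));b=cv2.resize(i[1][110:230,260:380],(500,500))
cv2.imwrite("pics/g2.png",cv2.resize(cv2.hconcat([a,b]),(800,400))[:,:,::-1])
E
```

```text
(no output)
```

View pics/g2.png

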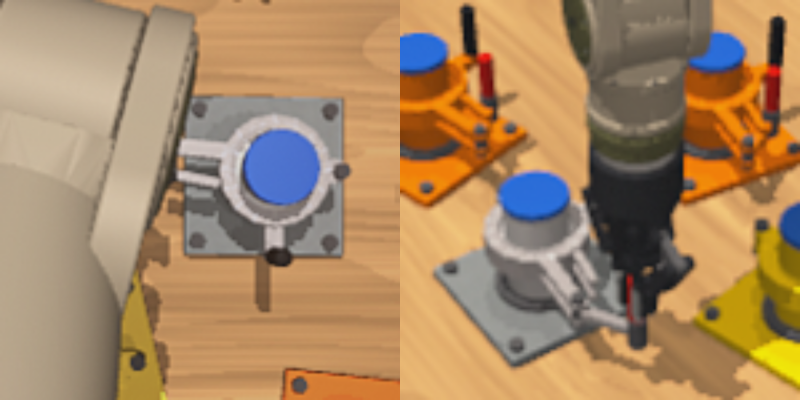

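The ring is shut, with its lug pointing at the latch, and the red knob is held. Next I swing the latch.

>>> {"method": "send_rows", "body": {"targets": "-8.5 5.5 0 0 0 0; -15.5 12.5 0 0 0 0; -21.5 20.5 0 0 0 0; -26 29.5 0 0 0 0; -28.5 39 0 0 0 0; -30 49 0 0 0 0; -29.5 54 0 0 0 0; -29.5 54 0 0 0 0"}}

```text
time: 9.05
ee_pos: [0.4845, -0.0998, 0.0957]
tool_rot: [[1.0, 0.001, -0.003], [0.001, -1.0, 0.002], [-0.003, -0.002, -1.0]]
contact_force: [-5.6, 1.9, 10.3]
opening: 0.0149
grasp_force: 31.7
```

>>> {"method": "send_rows", "body": {"targets": "-2.5 2 0 0 0 0; -2.5 7 0 0 0 0; -1.5 12 0 0 0 0; 0 17 0 0 0 0; 0 17 0 0 0 0"}}

```text
time: 9.68
ee_pos: [0.4861, -0.1169, 0.0956]
tool_rot: [[1.0, 0.001, -0.0], [0.001, -1.0, 0.002], [-0.0, -0.002, -1.0]]
contact_force: [-0.4, 2.6, 5.6]
opening: 0.0154
grasp_force: 31.3
```

>>> {"method": "send_rows", "body": {"targets": "0.5 2.5 0 0 0 0; 1.5 5 0 0 0 0; 3 8 0 0 0 0; 3 8 0 0 0 0"}}

```text
time: 10.18
ee_pos: [0.4889, -0.1244, 0.0955]
tool_rot: [[1.0, 0.001, -0.0], [0.001, -1.0, 0.003], [-0.0, -0.003, -1.0]]
contact_force: [-1.0, 4.2, 5.4]
opening: 0.0153
grasp_force: 31.4
```

>>> {"method": "send_rows", "body": {"targets": "1 2 0 0 0 0; 2 4 0 0 0 0; 2 4 0 0 0 0"}}

```text
time: 10.55
ee_pos: [0.4912, -0.1285, 0.0955]
tool_rot: [[1.0, 0.001, 0.0], [0.001, -1.0, 0.002], [0.0, -0.002, -1.0]]
contact_force: [0.8, 4.6, 4.0]
opening: 0.0147
grasp_force: 31.4
```

>>> {"method": "send_rows", "body": {"targets": "1 2 0 0 0 0; 2 4 0 0 0 0; 2 4 0 0 0 0"}}

```text
time: 10.92
ee_pos: [0.4915, -0.1292, 0.0954]
tool_rot: [[1.0, 0.003, -0.002], [0.003, -1.0, 0.008], [-0.002, -0.008, -1.0]]
contact_force: [-2.5, 15.5, 12.3]
opening: 0.0151
grasp_force: 32.5
```

>>> {"method": "send_rows", "body": {"targets": "0.5 1 0 0 0 0; 0.5 1 0 0 0 0"}}

```text
time: 11.18
ee_pos: [0.4915, -0.1293, 0.0953]
tool_rot: [[1.0, 0.004, -0.003], [0.004, -1.0, 0.01], [-0.003, -0.01, -1.0]]
contact_force: [-4.0, 18.4, 13.8]
opening: 0.0151
grasp_force: 32.9
```

>>> {"method": "send_rows", "body": {"targets": "-1.5 -3.5 0 0 0 0; -1.5 -3.5 0 0 0 0"}}

```text
time: 11.42
ee_pos: [0.4915, -0.129, 0.0954]
tool_rot: [[1.0, 0.002, -0.001], [0.002, -1.0, 0.003], [-0.001, -0.003, -1.0]]
contact_force: [-2.0, 7.7, 7.0]
opening: 0.0153
grasp_force: 31.7
```

>>> {"method": "send_rows", "body": {"targets": "0 0 0 0 0 0; 0 0 0 0 0 0; 0 0 0 0 0 0; 0 0 -30 0 0 0; 0 0 -80 0 0 0; -60 -60 -130 0 0 0; -110 -110 -130 0 0 0; -140 -140 -130 0 0 0", "gripper": 0.35}}

```text
time: 12.42
ee_pos: [0.3661, -0.005, 0.2243]
tool_rot: [[1.0, -0.001, 0.002], [-0.001, -1.0, -0.0], [0.002, 0.0, -1.0]]
contact_force: [0.2, 0.0, -0.2]
opening: 0.0299
grasp_force: 0.0
```

```bash
python3 - <<'E'
from cell import env,capture
import cv2
i=[capture(n)["color"] for n in("top","scene")]
a=cv2.resize(i[0][140:290,290:440],(400,400),interpolation=2);b=cv2.resize(i[1][110:230,250:370],(400,400),interpolation=2)
cv2.imwrite("pics/end.png",cv2.hconcat([a,b])[:,:,::-1])
E
```

```text
(no output)
```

View pics/end.png

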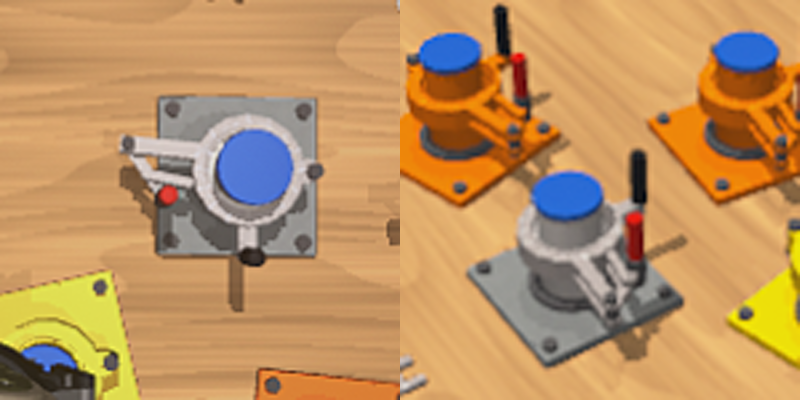

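The ring is shut around the flanges, and the latch knob is hooked behind the lug, matching the closed look-alikes. The arm is clear. I check the knob-to-post distance, then hand in.

```bash
python3 - <<'E'
from cell import env,capture,job
from h import *
S,T=capture("scene"),capture("top")
k=tri(S,blob(S,"red",(320,181))[0],T,blob(T,"red",(353,213))[0]); p=tri(S,blob(S,"blk",(321,162))[0],T,blob(T,"blk",(385,236))[0])
d=np.hypot(*(k[0]-p[0])[:2]);print(k,p,d)
if abs(d-.089)<.006: print(job.close_job())
E
```

```text
(array([ 0.49828815, -0.12943869,  0.11118379]), np.float64(0.0015785735240723612)) (array([ 0.44796737, -0.19530269,  0.10587971]), np.float64(0.005650404266269819)) 0.08288695076102964
```

The 83 mm figure comes from a noisy post fix: the two rays miss each other by 5.7 mm. The pads fixed y well (post -0.200, knob -0.129). With knob x at 0.498 and the predicted post x of 0.445, that gives 89 mm. Both hard stops were felt too, so I hand in.

```bash
python3 -c "
from cell import job
print(job.close_job())"
```

```text
the job is handed in; nothing more can be done
None
```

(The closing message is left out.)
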